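# Locate a plaster press mould in its jig and close the guide block on it

## Task

On the plywood jig, slide the plaster mould (do not lift it) fully home so that its straight back edge bears on both steel dowels and its end bears on the end stop. Then take the wooden push stick and, touching the dark guide block with the stick only, feed the block through its strapped channel until it presses firmly but gently on the mould's cut-off corner, with the mould still home. Finally leave the push stick standing on its flat base on the bench, clear of the jig, and disturb none of the other things lying about.

Things in the scene. Friction and masses are not known exactly. Their poses are not given: they have to be found in the camera images.
- jig: Fixed plywood board 12 mm thick on the bench. Origin: a point of its underside; the board spans x -160..110, y -180..135 mm from it. Two upright steel dowels, 12 mm diameter, stand 20 mm above the board's top, axes at (x 86, y -15) and (x 86, y 60) mm: the mould's back edge is home at x = 80 mm in this frame, with its axes parallel to the jig's.
- stop: Fixed end stop on the jig: aluminium block 40 x 20 x 22 mm with a round steel button, 12 mm diameter, on its -y side, 12 mm above the jig's top. Origin: centre of its underside, at the jig's top; axes parallel to the jig's. Button face at x 0, y -16 mm of this frame. It stands at x 15 mm in the jig's frame; its y differs from run to run.
- guide: Fixed channel on the jig, at 45 degrees: two wooden walls 100 long, 10 thick, 22 mm high, 31 mm apart, bridged by three 10 mm wide steel straps 22 to 25 mm above the jig's top. Origin: middle of the channel at the jig's top; x runs along it to the mould (exit x +50, entry x -50 mm). With the mould home its cut-off face crosses the channel's axis squarely, about x 120 to 130 mm.
- mould: Soaped, slick plaster mould plate 100 (x) x 140 (y) x 20 mm, about 0.3 kg (0.4 to 1.2 N to slide it), flat on the jig, too wide to grasp. Origin: centre of its underside. Straight back edge at x +50, the end for the stop at y +70, near edge x -50, other end y -70 mm. The -x -y corner is cut off from (-20, -70) to (-50, -40). Starts 15 to 40 mm (x) and 4 to 32 mm (y) short of home.
- mould_back_left (a point): Point on the mould's back edge, (50, 45, 12) mm from its origin.
- mould_back_right (a point): Point on the mould's back edge, (50, -45, 12) mm from its origin.
- mould_end (a point): Point on the mould's end face that meets the stop button, (-15, 70, 12) mm from its origin.
- mould_flat (a point): Middle of the cut-off corner face of the mould, (-35, -55, 12) mm from its origin; this point's x axis points out of that face. The face is 42 mm long.
- slide_block: Dark wooden guide block loose in the channel, 105 long x 28 wide x 18 mm high, 50 g, half-round nose towards the mould. Origin: centre of its underside; x along it, nose at +52.5, flat tail at -52.5 mm. At the start its tail is near the channel's entry; it goes 60 to 90 mm forward, so the tail ends some 65 to 75 mm inside the channel.
- block_nose (a point): Tip of the guide block's nose, 52.5 mm ahead of its origin, 9 mm above its underside.
- push_stick: Light wooden push stick, 50 g, on the bench: flat base 200 x 20 x 12 mm with an upright fin, 12 mm thick (y), x -55 to 0 mm, 12 to 50 mm above the underside: grip it there. Origin: centre of its underside; x along it, the plain pushing end at +100 mm. It lies in one of three places beside the jig (brush and trimmer in the others).
- stick_tip (a point): Middle of the push stick's plain pushing end, 100 mm ahead of its origin, 6 mm above its underside.
- brush: Bystander: paint brush, 190 mm long, loose on the bench.
- trimmer: Bystander: trimming tool with a wire-loop head and round wooden handle, 185 mm long, loose on the bench.
- cup: Bystander: paper cup, 72 mm wide, 90 mm high.
- spool: Bystander: metal wire spool, 68 mm diameter, 40 mm high.
- rib: Bystander: round wooden rib, 48 mm diameter, 6 mm thick, loose on the jig's near left corner.
- test_tile: Bystander: terracotta test tile, 30 x 50 x 7 mm, loose on the jig's far right corner.
- glaze_jar: Bystander: glaze jar, 70 mm diameter, 95 mm high.
Things that resemble listed ones, but are neither listed nor needed, are in the scene too. What is shaped like the push_stick but turquoise is not meant.

How it is judged:
By the outcome, as a careful person would: the job done as asked, in the order asked, and still so for the second after the job is handed in, with the robot touching nothing.
It also fails if it takes over 72 s, if anything falls off the work surface, if the arm or the gripper's body presses on something with over 40 N, if the wrist force passes 120 N, or if a joint passes its speed limit or range.

## Robot

A 6-joint arm with a two-finger parallel gripper is mounted at the origin on the work surface. World frame = base frame: x ahead of the robot, y to its left, z up, the work surface at z = 0. Lengths are in m, angles in rad, forces in N, time in s.
With the tool pointing down it reaches from about 0.425 to 0.95 m from the base axis. Payload 3.5 kg.
Tool frame: the origin (TCP) lies on the centre line of the jaws, within the pads' length; the fingertips stand 11 mm ahead of it and the grasp point (between the pads) lies 8 mm behind it; z points along the fingers, y is the line along which they close (so a half turn about z gives the same grasp; the last joint's range is limited). The gripper opens to 85 mm and grips with 20 to 120 N. Pads are 22 mm wide; open, the fingers measure 114 mm over their backs; the gripper's body (76 mm by 85 mm) begins 54 mm behind the grasp point. The pads swing forward as they close: fully open they stand 13 mm farther back than shut.
Start: joints at [1.094, 0.286, 1.577, -0, 1.279, -0.15], TCP at [0.217, 0.639, 0.209] pointing down, gripper open.
Joint ranges: [-2.77, 2.77], [-0.9, 2.22], [0.21, 2.48], [-1.53, 4.67], [0.24, 2.81], [-2.84, 2.84]. Speed limits (rad/s): [2.79, 2.79, 3.14, 3.14, 3.14, 3.14].

## Interface

Orientations are given as a unit quaternion [x, y, z, w].
In Python, from plant import ctrl gives the robot as it stands.
- The arm moves only by the tool step_arm, never from a script. Its argument "motion" is a list of rows, each an object with "offset": the shift along the tool's x, y, z in m, a list of three; "twist": the turn about the tool's z in degrees. A call has 1 to 12 rows; each row is the pose to reach, as a shift and turn from the pose commanded when the call began, along the tool's axes at that moment; what a row does not reach only later rows make up. A row lasts 1/10 s, in which the tool goes at most 50 mm and 8.59 degrees, less where a joint would pass 70% of its speed; a pose out of reach is approached as far as the arm can. A call with a gripper value outside its range is refused whole. "gripper" is the finger opening in m, from 0 to 0.0854, set as the call begins (left out, the last holds). The fingers move at their own pace and stop on an object; "grip_force" is the grip in N (left out, the last holds). Time passes only in rows, so rows that repeat a pose let the fingers close. It gives the time, the measured TCP pose, the force, the opening and the grip force at its end, in the units of the state.
- ctrl.get_state(): the state, without advancing time (a new reading comes with each control period).
- ctrl.read_camera(name): name is "scene" or "top"; returns the picture (384x512x3 uint8, blue, green, red); there is no depth.
- ctrl.calibration(name): a dict with "fx", "fy", "cx", "cy" (pixels), "cam_to_world" (4x4, takes a point from camera to world coordinates). Camera axes: x right, y up, looking along -z (the intrinsics and any distortion apply to the point x, -y, -z); pixel columns grow to the right and rows downward; lengths in m; the calibration is good to about 2 mm. A picture is of the moment at which its call begins. calibration takes no time and is no camera call.
- ctrl.sign_off(): hands the job in; it is judged then, once.
The state is a dict: "time": time; "qpos": joint angles; "dq": joint speeds; "joint_efforts": joint torques, N m; "eef_pos": TCP position; "tcp_rot": TCP orientation; "contact_force": force on the tool from outside, world axes, zero at the start; "wrist_torque": the same for the moment, N m; "opening": opening from 0.0 (shut) to 1.0 (fully open); "finger_force": force on a finger pad.
Only numpy, scipy, OpenCV 4.12 (cv2) and the standard library are available. Lean on these libraries where they do the work, as an engineer would, in place of code of your own. Each camera call takes 0.05 s, during which the arm holds its last target. There are 200 camera calls.

## Working session

There is one attempt and no reset: what is moved stays moved. The work goes in short steps, Python scripts to look and compute and a tool call to move; the robot and the scene stay as the last step left them, time stands still between calls to the robot, and variables do not carry over. Pictures are saved under pics/ and viewed, at most 10 in all, crops included, and the job is handed in when it is done.

Besides the shell and the picture viewer there is one more tool, called after "Request:" as name(argument=value, ...), one argument or row to a line, values as JSON. step_arm: Moves the arm, as the interface text tells. Its arguments: {"type":"object","properties":{"motion":{"type":"array"},"gripper":{"type":"number"},"grip_force":{"type":"number"}},"required":["motion"]}

```bash
mkdir -p pics; python3 - <<'E'
from plant import ctrl
import cv2,json
for n in("scene","top"):
    cv2.imwrite(f"pics/{n}0.png",ctrl.read_camera(n)); 
    c=ctrl.calibration(n); print(n,c)
print(ctrl.get_state())
E
```

```text
scene {'fx': 379.91304477641893, 'fy': 379.91304477641893, 'cx': 256.7859898001838, 'cy': 198.06890403739737, 'cam_to_world': array([[ 0.82923138, -0.43259813,  0.35388441,  0.79022975],
       [ 0.55873319,  0.62591538, -0.54410216, -0.59777187],
       [ 0.01387588,  0.64891355,  0.7607356 ,  0.81432195],
       [ 0.        ,  0.        ,  0.        ,  1.        ]])}
top {'fx': 490.6035840779686, 'fy': 490.6035840779686, 'cx': 247.45944183331784, 'cy': 189.20617503129623, 'cam_to_world': array([[-1.77815055e-03,  9.88963282e-01, -1.48150144e-01,
         2.59417531e-01],
       [-9.99998056e-01, -1.63235316e-03,  1.10570094e-03,
        -6.96426714e-02],
       [ 8.51664279e-04,  1.48151822e-01,  9.88964262e-01,
         1.39505144e+00],
       [ 0.00000000e+00,  0.00000000e+00,  0.00000000e+00,
         1.00000000e+00]])}
{'time': 0.1, 'qpos': array([ 1.09396312e+00,  2.87103843e-01,  1.57803962e+00, -9.45297084e-06,
        1.27860813e+00, -1.49999105e-01]), 'dq': array([ 0.0022748 , -0.0016136 , -0.00367395,  0.00025551,  0.00014451,
        0.0003836 ]), 'joint_efforts': array([ 7.17760813e-04, -4.07299483e+01, -2.93697453e+01, -1.28150759e-04,
        3.50305512e-03,  3.88616115e-06]), 'eef_pos': array([0.21637993, 0.63869583, 0.20806283]), 'tcp_rot': array([ 1.62689231e-01,  9.86676770e-01, -1.02827650e-03, -3.28506308e-04]), 'contact_force': array([ 0.93565771, -0.03107726,  0.20455489]), 'wrist_torque': array([-0.00678831,  0.01381162, -0.00823591]), 'finger_force': 0.0, 'opening': 1.0035985367728233}
```

View pics/top0.png

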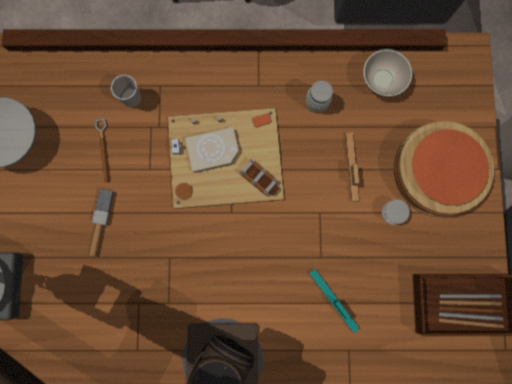

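View pics/scene0.png

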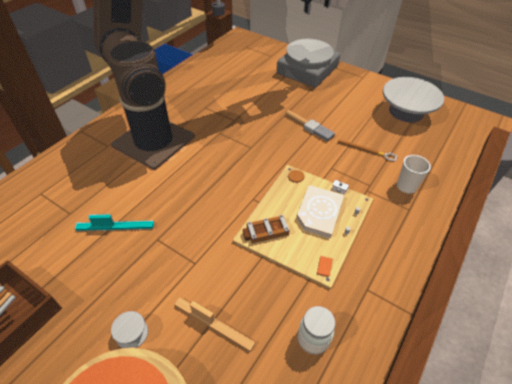

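The top view shows the jig at about (168–284, 108–207), the mould at (212,150), the channel at (260,178), the stop at (176,146), and the dowels at (195,121) and (221,119). The wooden stick is at (352,167). It is gripped at its fin near (355,175), with its two ends at (350,133) and (355,199). Next I'll crop for pixel detail.

```bash
python3 - <<'E'
import cv2
t=cv2.imread("pics/top0.png"); s=cv2.imread("pics/scene0.png")
cv2.imwrite("pics/c1.png",cv2.resize(t[100:215,162:292],None,fx=5,fy=5,interpolation=cv2.INTER_CUBIC)) 
a=cv2.resize(s[160:285,230:380],None,fx=4,fy=4,interpolation=cv2.INTER_CUBIC) #600x500
b=cv2.resize(t[125:208,335:368],None,fx=6,fy=6,interpolation=cv2.INTER_CUBIC) #198x498
import numpy as np
o=np.zeros((500,798,3),np.uint8);o[:500,:600]=a;o[:498,600:798]=b
cv2.imwrite("pics/c2.png",o)
E
```

```text
(no output)
```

View pics/c1.png

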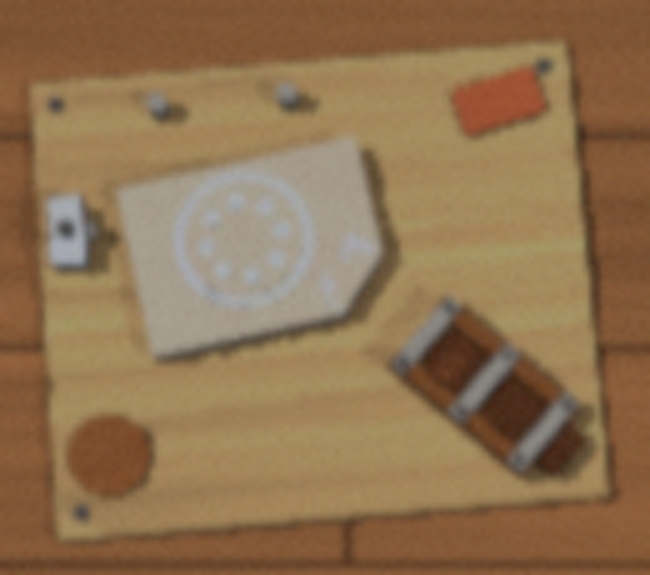

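View pics/c2.png

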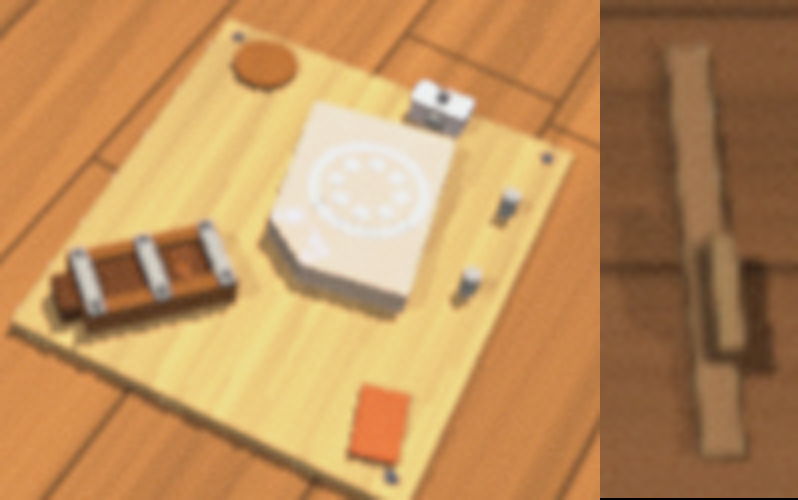

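The crops give the corners. In the top crop the jig corners are (32,87), (567,42), (611,497) and (60,540). The mould's top corners are (118,190), (355,137), (381,250), (345,315) and (157,356). The strap midpoints are (425,335), (486,384) and (544,432). The stick's pushing end is at (690,47) and its tail at (725,456) in the right panel.

```bash
cat > h.py <<'E'
import numpy as np, cv2
from plant import ctrl
from scipy.optimize import least_squares
from scipy.spatial.transform import Rotation as R
C={n:ctrl.calibration(n) for n in("scene","top")}
def proj(n,P):
    c=C[n];T=np.linalg.inv(c["cam_to_world"]);p=np.atleast_2d(P)@T[:3,:3].T+T[:3,3]
    return np.c_[c["cx"]-c["fx"]*p[:,0]/p[:,2],c["cy"]+c["fy"]*p[:,1]/p[:,2]]
def back(n,uv,z):
    c=C[n];uv=np.atleast_2d(uv);d=np.c_[(uv[:,0]-c["cx"])/c["fx"],-(uv[:,1]-c["cy"])/c["fy"],-np.ones(len(uv))]@c["cam_to_world"][:3,:3].T
    o=c["cam_to_world"][:3,3];return o+d*((z-o[2])/d[:,2])[:,None]
def pose(p,L): # p x,y,yaw ; L local (m)
    c,s=np.cos(p[2]),np.sin(p[2]);L=np.atleast_2d(L);return np.c_[p[0]+c*L[:,0]-s*L[:,1],p[1]+s*L[:,0]+c*L[:,1]]
def fit(obs,z,x0): # obs: list (cam, uv, local mm)
    def r(p):
        return np.concatenate([(proj(n,np.c_[pose(p,np.array(l[:2])/1e3),[[(l[2]/1e3 if len(l)>2 else z)]]])-uv).ravel() for n,uv,l in obs])
    s=least_squares(r,x0,loss="soft_l1");return s.x,r(s.x).reshape(-1,2)
def loc(p,W):
    c,s=np.cos(p[2]),np.sin(p[2]);d=np.atleast_2d(W)[:,:2]-p[:2];return np.c_[c*d[:,0]+s*d[:,1],-s*d[:,0]+c*d[:,1]]
def st():
    s=ctrl.get_state();print("t",round(s["time"],2),"pos",s["eef_pos"].round(4),"yaw",R.from_quat(s["tcp_rot"]).as_matrix()[:2,:2].round(3).tolist(),"F",s["contact_force"].round(2),"open",round(s["opening"]*85.4,1),"q",s["qpos"].round(2));return s
E
cat > m.py <<'E'
from h import *
np.set_printoptions(suppress=True,precision=4)
t=lambda u,v:("top",np.array([162+(u+.5)/5-.5,100+(v+.5)/5-.5]))
s=lambda u,v:("scene",np.array([230+(u+.5)/4-.5,160+(v+.5)/4-.5]))
k=lambda u,v:("top",np.array([335+(u-599.5)/6-.5,125+(v+.5)/6-.5]))
J=[(*t(32,87),(110,135)),(*t(567,42),(110,-180)),(*t(611,497),(-160,-180)),(*t(60,540),(-160,135)),
 (*s(229,18),(-160,135)),(*s(575,153),(110,135)),(*s(10,325),(-160,-180)),
 (*t(157,97),(86,60,32)),(*t(288,90),(86,-15,32)),(*s(513,190),(86,60,32)),(*s(472,272),(86,-15,32))]
x0=[.5,0,0]
j,r=fit(J,.012,x0);print("jig",j,"\n",r.round(1).tolist())
M=[(*t(118,190),(50,70)),(*t(355,137),(50,-70)),(*t(381,250),(-20,-70)),(*t(345,315),(-50,-40)),(*t(157,356),(-50,70)),
 (*s(315,100),(-50,70)),(*s(456,142),(50,70)),(*s(402,300),(50,-70)),(*s(305,262),(-20,-70)),(*s(268,220),(-50,-40))]
m,r=fit(M,.032,x0);print("mould",m,"\n",r.round(1).tolist())
print("mould in jig",loc(j,m[None])*1e3,np.degrees(m[2]-j[2]))
for o in (t(66,230),s(443,97)): print("stop",loc(j,back(*o,.034))*1e3)
for o in (t(425,335),t(486,384),t(544,432),s(218,252),s(150,265),s(87,281)): print("strap",loc(j,back(*o,.037))*1e3)
for o in (t(567,460),s(58,295)): print("tail",loc(j,back(*o,.030))*1e3)
S=[(*k(670,48),(100,10)),(*k(708,46),(100,-10)),(*k(703,457),(-100,10)),(*k(747,455),(-100,-10)),(*k(712,236),(0,6,50)),(*k(735,235),(0,-6,50)),(*k(722,352),(-55,6,50)),(*k(747,350),(-55,-6,50))]
p,r=fit(S,.012,[.4,-.3,0]);print("stick",p,"\n",r.round(1).tolist())
np.savez("p.npz",j=j,m=m,p=p)
E
python3 m.py; python3 -c "from h import *;st()"
```

```text
jig [0.5853 0.018  0.0835] 
 [[-0.5, -1.3], [0.0, -1.1], [0.1, -0.9], [-0.3, -0.1], [-0.5, -0.3], [-0.3, -0.1], [-0.8, -1.5], [-0.0, 0.6], [-0.2, -0.2], [-0.5, 0.9], [-0.2, 0.3]]
mould [0.5813 0.0269 0.2253] 
 [[-0.0, -0.5], [0.4, -0.6], [0.7, 0.0], [-0.1, -0.6], [-0.5, -0.2], [-0.3, 0.1], [-0.4, -0.4], [0.8, -0.8], [-1.7, 0.4], [-0.2, -1.1]]
mould in jig [[-3.2067  9.2815]] 8.121796586235217
stop [[ 13.4703 116.4906]]
stop [[ 15.2497 117.9688]]
strap [[-65.0346 -81.6652]]
strap [[ -95.8873 -113.4425]]
strap [[-125.8488 -143.4079]]
strap [[-60.4025 -83.649 ]]
strap [[ -93.24   -114.2543]]
strap [[-121.7059 -144.8447]]
tail [[-141.7546 -155.2564]]
tail [[-134.6454 -158.8827]]
stick [ 0.5327 -0.3725  0.0531] 
 [[-0.3, 0.1], [0.2, 0.0], [0.1, 0.2], [-0.2, 0.2], [-0.1, -0.2], [0.3, -0.2], [-0.1, -0.1], [0.0, -0.0]]
t 0.1 pos [0.2164 0.6387 0.2081] yaw [[-0.947, 0.321], [0.321, 0.947]] F [ 0.94 -0.03  0.2 ] open 85.7 q [ 1.09  0.29  1.58 -0.    1.28 -0.15]
```

The fits agree: the mould is 33 mm (x), 22 mm (y) and 8° short of home. The guide, flat and stop geometry matches the sizes given. I'll move over the jig with the fingers shut.

```bash
cat >> h.py <<'E'
import os
if os.path.exists("p.npz"):
    D=np.load("p.npz");j,p=D["j"],D["p"]
def tool(s): return R.from_quat(s["tcp_rot"]).as_matrix()
def go(W,yaw=None,s=None): # world target -> tool offset mm, twist deg
    s=s or ctrl.get_state();T=tool(s);o=(T.T@(np.array(W)-s["eef_pos"]))*1e3
    a=np.arctan2(T[1,0],T[0,0]);tw=None if yaw is None else round(np.degrees((a-yaw+np.pi)%(2*np.pi)-np.pi),1)
    print("offset mm",o.round(1),"twist",tw)
def jw(x,y,z): return np.r_[pose(j,[x/1e3,y/1e3])[0],z]
def js(): 
    s=st();print("jig xy",(loc(j,s["eef_pos"][None])*1e3).round(1));return s
E
echo
```

Request:
step_arm(
  motion=[
    {"offset": [-0.04,-0.04,0],"twist": 8},
    {"offset": [-0.07,-0.075,0],"twist": 16},
    {"offset": [-0.105,-0.11,0],"twist": 24},
    {"offset": [-0.14,-0.145,0],"twist": 32},
    {"offset": [-0.175,-0.185,0],"twist": 40},
    {"offset": [-0.21,-0.22,0],"twist": 48},
    {"offset": [-0.245,-0.26,0],"twist": 56},
    {"offset": [-0.28,-0.295,0],"twist": 64},
    {"offset": [-0.315,-0.33,0],"twist": 66.5},
    {"offset": [-0.35,-0.37,0],"twist": 66.5},
    {"offset": [-0.385,-0.405,0],"twist": 66.5},
    {"offset": [-0.42,-0.44,0],"twist": 66.5},
  ],
  gripper=0,
  grip_force=40,
)

```text
time: 1.3
eef_pos: [0.4695, 0.0934, 0.2091]
tcp_rot: [0.677, 0.736, 0.0, -0.0]
contact_force: [0.3, 0.5, -0.8]
opening: -0.0
finger_force: 0.0
```

```bash
python3 -c "
from h import *
js();go(jw(-90,25,.06),j[2]+np.pi/2)"
```

```text
t 1.3 pos [0.4695 0.0934 0.2091] yaw [[-0.083, 0.997], [0.997, 0.083]] F [ 0.27  0.54 -0.85] open -0.0 q [-0.02 -0.16  2.04  0.    1.26 -0.1 ]
jig xy [[-109.    84.9]]
offset mm [-59.9  19.  149.1] twist -0.0
```

Request:
step_arm(
  motion=[
    {"offset": [-0.03,0.009,0.02]},
    {"offset": [-0.06,0.019,0.05]},
    {"offset": [-0.06,0.019,0.09]},
    {"offset": [-0.06,0.019,0.13]},
    {"offset": [-0.06,0.019,0.16]},
    {"offset": [-0.06,0.019,0.175]},
    {"offset": [-0.06,0.019,0.18]},
    {"offset": [-0.06,0.019,0.181]},
    {"offset": [-0.06,0.019,0.181]},
  ],
)

```text
invalid input at $.motion[0]: expected keys offset, twist
```

```bash
python3 -c "
from h import *
js()"
```

```text
t 1.3 pos [0.4695 0.0934 0.2091] yaw [[-0.083, 0.997], [0.997, 0.083]] F [ 0.27  0.54 -0.85] open -0.0 q [-0.02 -0.16  2.04  0.    1.26 -0.1 ]
jig xy [[-109.    84.9]]
```

Request:
step_arm(
  motion=[
    {"offset": [-0.03,0.009,0.02],"twist": 0},
    {"offset": [-0.06,0.019,0.05],"twist": 0},
    {"offset": [-0.06,0.019,0.09],"twist": 0},
    {"offset": [-0.06,0.019,0.13],"twist": 0},
    {"offset": [-0.06,0.019,0.16],"twist": 0},
    {"offset": [-0.06,0.019,0.175],"twist": 0},
    {"offset": [-0.06,0.019,0.18],"twist": 0},
    {"offset": [-0.06,0.019,0.181],"twist": 0},
    {"offset": [-0.06,0.019,0.181],"twist": 0},
  ],
)

```text
time: 2.2
eef_pos: [0.4941, 0.0371, 0.0292]
tcp_rot: [0.677, 0.736, 0.0, 0.001]
contact_force: [0.4, 0.7, -0.3]
opening: 0.001
finger_force: 0.0
```

```bash
python3 -c "
from h import *
js()"
```

```text
t 2.2 pos [0.4941 0.0371 0.0292] yaw [[-0.083, 0.997], [0.997, 0.083]] F [ 0.44  0.66 -0.35] open 0.1 q [-0.13  0.13  2.13  0.    0.88 -0.21]
jig xy [[-89.3  26.7]]
```

Request:
step_arm(
  motion=[
    {"offset": [0,0.008,0],"twist": 0},
    {"offset": [0,0.014,0],"twist": 0},
    {"offset": [0,0.018,0],"twist": 0},
    {"offset": [0,0.021,0],"twist": 0},
    {"offset": [0,0.024,0],"twist": 0},
    {"offset": [0,0.027,0],"twist": 0},
    {"offset": [0,0.03,0],"twist": 0},
    {"offset": [0,0.033,0],"twist": 0},
    {"offset": [0,0.036,0],"twist": 0},
    {"offset": [0,0.039,0],"twist": 0},
    {"offset": [0,0.042,0],"twist": 0},
    {"offset": [0,0.045,0],"twist": 0},
  ],
)

```text
time: 3.4
eef_pos: [0.5384, 0.0409, 0.0283]
tcp_rot: [0.677, 0.736, -0.0, -0.0]
contact_force: [0.3, -0.3, -0.3]
opening: -0.003
finger_force: 0.0
```

```bash
python3 -c "
from h import *
js()
t=ctrl.read_camera('top');s=ctrl.read_camera('scene')
cv2.imwrite('pics/d.png',np.hstack([cv2.resize(t[100:215,162:292],None,fx=3,fy=3,interpolation=2)[:345,:390],cv2.resize(s[160:275,230:360],None,fx=3,fy=3,interpolation=2)]))"
```

```text
t 3.4 pos [0.5384 0.0409 0.0283] yaw [[-0.083, 0.997], [0.997, 0.083]] F [ 0.33 -0.28 -0.3 ] open -0.2 q [-0.11  0.22  2.03 -0.    0.9  -0.2 ]
jig xy [[-44.8  26.8]]
```

View pics/d.png

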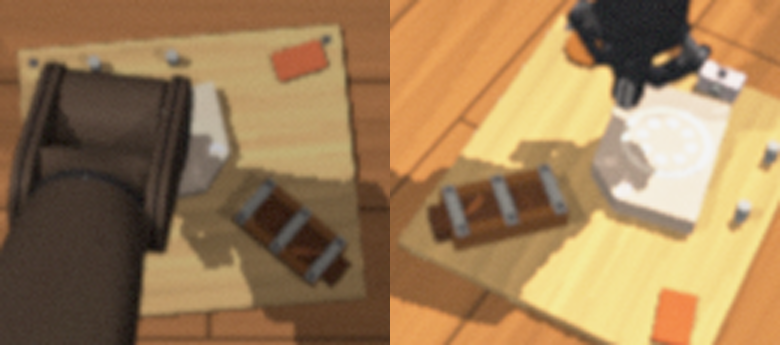

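The fingers are pushing and the mould has straightened. A gap of about 10 mm to the dowels remains (dowels at (772,155) and (740,213) in the right panel).

Request:
step_arm(
  motion=[
    {"offset": [0,0.002,0],"twist": 0},
    {"offset": [0,0.004,0],"twist": 0},
    {"offset": [0,0.006,0],"twist": 0},
    {"offset": [0,0.007,0],"twist": 0},
    {"offset": [0,0.008,0],"twist": 0},
    {"offset": [0,0.009,0],"twist": 0},
    {"offset": [0,0.01,0],"twist": 0},
    {"offset": [0,0.011,0],"twist": 0},
  ],
)

```text
time: 4.3
eef_pos: [0.5492, 0.0418, 0.0283]
tcp_rot: [0.677, 0.736, -0.0, -0.0]
contact_force: [0.6, -0.1, 0.7]
opening: -0.0
finger_force: 0.0
```

```bash
python3 -c "
from h import *
js()"
```

```text
t 4.3 pos [0.5492 0.0418 0.0283] yaw [[-0.083, 0.997], [0.997, 0.083]] F [ 0.56 -0.07  0.65] open -0.0 q [-0.11  0.24  2.   -0.    0.9  -0.19]
jig xy [[-34.   26.8]]
```

Request:
step_arm(
  motion=[
    {"offset": [0,0.001,0],"twist": 0},
    {"offset": [0,0.002,0],"twist": 0},
    {"offset": [0,0.003,0],"twist": 0},
    {"offset": [0,0.004,0],"twist": 0},
    {"offset": [0,0.004,0],"twist": 0},
  ],
)

```text
time: 4.8
eef_pos: [0.5533, 0.0422, 0.0284]
tcp_rot: [0.677, 0.736, 0.0, 0.0]
contact_force: [0.3, -0.7, -0.9]
opening: -0.004
finger_force: 0.0
```

```bash
python3 -c "
from h import *
js()
t=ctrl.read_camera('top');s=ctrl.read_camera('scene')
cv2.imwrite('pics/d2.png',cv2.resize(s[170:250,270:380],None,fx=5,fy=5,interpolation=2))"
```

```text
t 4.8 pos [0.5533 0.0422 0.0284] yaw [[-0.083, 0.997], [0.997, 0.083]] F [ 0.26 -0.65 -0.89] open -0.3 q [-0.11  0.25  1.99 -0.    0.9  -0.19]
jig xy [[-29.8  26.8]]
```

Request:
step_arm(
  motion=[
    {"offset": [0,0.001,0],"twist": 0},
    {"offset": [0,0.002,0],"twist": 0},
    {"offset": [0,0.003,0],"twist": 0},
    {"offset": [0,0.003,0],"twist": 0},
  ],
)

```text
time: 5.3
eef_pos: [0.5563, 0.0424, 0.0284]
tcp_rot: [0.677, 0.736, 0.0, 0.0]
contact_force: [-0.7, -1.0, 0.5]
opening: 0.002
finger_force: 0.0
```

```bash
python3 -c "
from h import *
js()
s=ctrl.read_camera('scene')
cv2.imwrite('pics/d3.png',cv2.resize(s[170:250,270:380],None,fx=6,fy=6,interpolation=2))"
```

```text
t 5.3 pos [0.5563 0.0424 0.0284] yaw [[-0.083, 0.997], [0.997, 0.083]] F [-0.7  -0.99  0.48] open 0.2 q [-0.11  0.25  1.98 -0.    0.91 -0.19]
jig xy [[-26.8  26.8]]
```

View pics/d3.png

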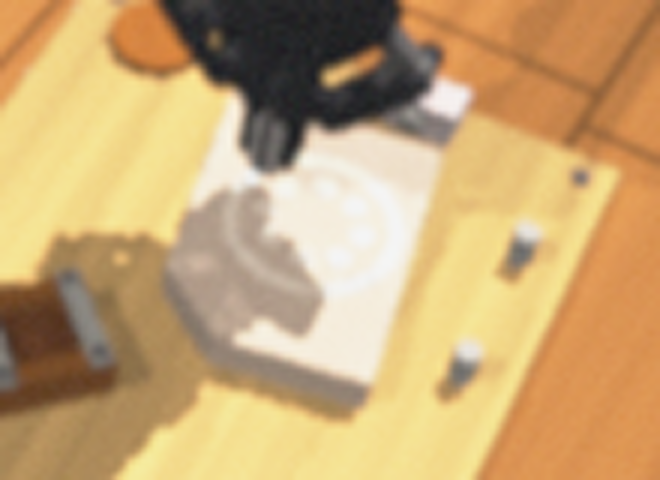

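The mould is still short of the dowels (at (525,235) and (467,355)). I'll fit its pose from the visible corners (368,385), (215,340), (170,262) and the back-edge line.

```bash
cat > ms.py <<'E'
from h import *
def fm(pts,sc,o,show=True):
    ob=[("scene",np.array([o[0]+(u+.5)/sc-.5,o[1]+(v+.5)/sc-.5]),l) for (u,v),l in pts]
    m,r=fit(ob,.032,[.6,.03,.1]);print("mould in jig",(loc(j,m[None])*1e3).round(1),np.degrees(m[2]-j[2]).round(1),r.round(1).tolist());return m
E
python3 -c "
from ms import *
fm([((368,385),(50,-70)),((215,340),(-20,-70)),((170,262),(-50,-40)),((447,140),(50,70))],6,(270,170))
T=[(x,y) for x,y in ()]
for z in(.017,.028,.06):print(z,(proj('scene',np.array([.5563,.0424,z]))-[270,170])*6)
"
```

```text
mould in jig [[-1.5 11.1]] 8.6 [[1.2, -0.3], [-0.1, -0.9], [-0.5, 0.2], [-0.2, 1.5]]
0.017 [[256.02918553 202.46768119]]
0.028 [[259.0933087  186.93647112]]
0.06 [[268.29727282 140.28407096]]
```

The mould is still at its original pose, so the closed fingertips passed over it. They sit higher than I assumed. I'll back off and find the fingertip height by touching the board.

Request:
step_arm(
  motion=[
    {"offset": [0,-0.02,-0.004],"twist": 0},
    {"offset": [0,-0.04,-0.004],"twist": 0},
    {"offset": [0,-0.06,-0.004],"twist": 0},
    {"offset": [0,-0.066,-0.002],"twist": 0},
    {"offset": [0,-0.066,0.001],"twist": 0},
    {"offset": [0,-0.066,0.002],"twist": 0},
    {"offset": [0,-0.066,0.003],"twist": 0},
    {"offset": [0,-0.066,0.004],"twist": 0},
    {"offset": [0,-0.066,0.004],"twist": 0},
  ],
)

```text
time: 6.25
eef_pos: [0.4907, 0.0369, 0.0242]
tcp_rot: [0.677, 0.736, -0.0, -0.0]
contact_force: [-0.3, 0.4, 0.8]
opening: -0.002
finger_force: 0.0
```

```bash
python3 -c "
from h import *
q=js()
t=ctrl.read_camera('top');s=ctrl.read_camera('scene')
cv2.imwrite('pics/e.png',cv2.resize(s[100:220,230:370],None,fx=5,fy=5,interpolation=2))
for z in(0,.01,.024,.05):print(z,(proj('scene',np.r_[q['eef_pos'][:2],z])-[230,100])*5)
"
```

```text
t 6.25 pos [0.4907 0.0369 0.0242] yaw [[-0.083, 0.997], [0.997, 0.083]] F [-0.31  0.44  0.77] open -0.2 q [-0.13  0.13  2.14  0.    0.87 -0.21]
jig xy [[-92.7  26.8]]
0 [[302.36021546 493.15276541]]
0.01 [[303.81325308 481.57920697]]
0.024 [[305.88279165 465.0951701 ]]
0.05 [[309.83946117 433.5799874 ]]
```

View pics/e.png

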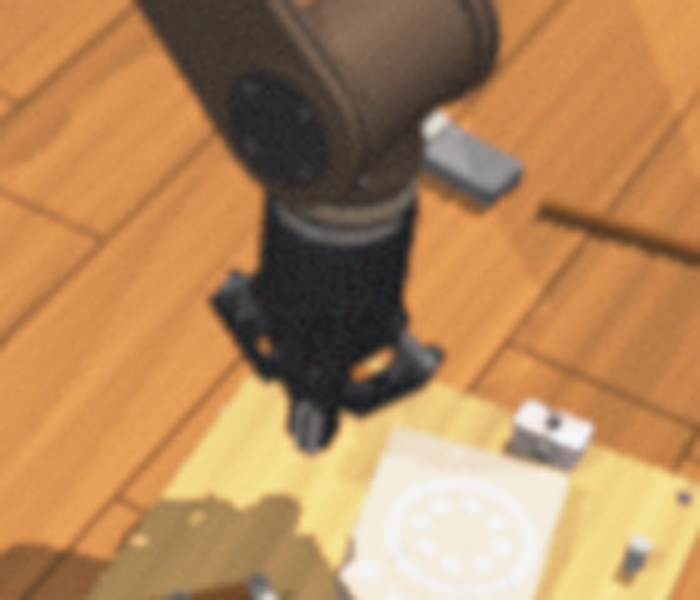

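The fingertips show at (310,450), about 13 mm behind the TCP rather than 11 mm ahead. I'll go down and feel for the board.

Request:
step_arm(
  motion=[
    {"offset": [0,0,0.002],"twist": 0},
    {"offset": [0,0,0.004],"twist": 0},
    {"offset": [0,0,0.006],"twist": 0},
    {"offset": [0,0,0.008],"twist": 0},
    {"offset": [0,0,0.01],"twist": 0},
    {"offset": [0,0,0.011],"twist": 0},
    {"offset": [0,0,0.012],"twist": 0},
    {"offset": [0,0,0.012],"twist": 0},
  ],
)

```text
time: 7.15
eef_pos: [0.4903, 0.0369, 0.0122]
tcp_rot: [0.677, 0.736, -0.0, -0.0]
contact_force: [0.5, -0.1, 0.8]
opening: 0.0
finger_force: 0.0
```

```bash
python3 -c "
from h import *
q=js()
"
```

```text
t 7.15 pos [0.4903 0.0369 0.0122] yaw [[-0.083, 0.997], [0.997, 0.083]] F [ 0.49 -0.12  0.77] open 0.0 q [-0.13  0.15  2.15 -0.    0.85 -0.21]
jig xy [[-93.1  26.8]]
```

Request:
step_arm(
  motion=[
    {"offset": [0,0,0.002],"twist": 0},
    {"offset": [0,0,0.004],"twist": 0},
    {"offset": [0,0,0.005],"twist": 0},
    {"offset": [0,0,0.006],"twist": 0},
    {"offset": [0,0,0.007],"twist": 0},
    {"offset": [0,0,0.007],"twist": 0},
  ],
)

```text
time: 7.75
eef_pos: [0.4902, 0.0369, 0.0052]
tcp_rot: [0.677, 0.736, -0.0, -0.0]
contact_force: [0.4, -0.9, -0.2]
opening: -0.005
finger_force: 0.0
```

```bash
python3 -c "
from h import *
q=js()
s=ctrl.read_camera('scene')
h=cv2.resize(s[170:210,270:315],None,fx=1,fy=1)
g=cv2.cvtColor(s,6)
print(g[182:202,288:300])
for z in(0,.005,.012,.02,.03):print(z,(proj('scene',np.r_[q['eef_pos'][:2],z])).round(1))
"
```

```text
t 7.75 pos [0.4902 0.0369 0.0052] yaw [[-0.083, 0.997], [0.997, 0.083]] F [ 0.45 -0.88 -0.24] open -0.4 q [-0.13  0.16  2.15 -0.    0.83 -0.21]
jig xy [[-93.1  26.8]]
[[ 38  38  37  42  40  40  39  37  35  37  43  48]
 [ 39  34  33  36  38  41  38  34  31  34  36  47]
 [ 45  47  49  42  37  38  38  39  34  30  33  38]
 [ 66  79  85  69  47  40  39  39  34  29  39  33]
 [ 78 100  98  85  68  53  37  41  32  42  44  46]
 [ 83 101  90  95  91  67  45  35  43  74  97  85]
 [ 88  99  82  96 103  80  50  33  63 120 152 147]
 [ 95  95  81 101 105  78  48  32  80 149 191 192]
 [ 95  93  79  99 103  75  47  44  94 169 203 205]
 [109  90  79  99  98  72  45  68 129 186 207 206]
 [135  95  78 100  93  67  49  99 165 200 206 206]
 [154 101  86  98  93  73  83 133 188 204 205 204]
 [172 127 113 118 116 120 139 175 200 205 204 204]
 [184 160 160 156 158 171 187 199 206 206 204 203]
 [166 165 174 186 193 202 206 207 206 205 201 201]
 [139 140 151 179 200 215 213 210 206 206 209 203]
 [130 128 132 157 190 214 218 215 212 212 214 209]
 [132 132 136 144 175 211 220 219 217 217 215 213]
 [130 136 137 152 189 216 220 219 219 217 214 214]
 [136 136 144 168 206 221 220 217 218 215 213 214]]
0 [[290.3 198.6]]
0.005 [[290.5 197.4]]
0.012 [[290.7 195.8]]
0.02 [[290.9 193.9]]
0.03 [[291.2 191.5]]
```

Request:
step_arm(
  motion=[
    {"offset": [0,0.005,0.003],"twist": 0},
    {"offset": [0,0.012,0.003],"twist": 0},
    {"offset": [0,0.018,0.003],"twist": 0},
    {"offset": [0,0.022,0.003],"twist": 0},
    {"offset": [0,0.026,0.003],"twist": 0},
    {"offset": [0,0.03,0.003],"twist": 0},
    {"offset": [0,0.034,0.003],"twist": 0},
    {"offset": [0,0.038,0.003],"twist": 0},
    {"offset": [0,0.042,0.003],"twist": 0},
    {"offset": [0,0.045,0.003],"twist": 0},
    {"offset": [0,0.048,0.003],"twist": 0},
    {"offset": [0,0.05,0.003],"twist": 0},
  ],
)

```text
time: 9.0
eef_pos: [0.5404, 0.0411, 0.0023]
tcp_rot: [0.677, 0.736, 0.0, 0.0]
contact_force: [-1.9, -0.1, -0.0]
opening: -0.001
finger_force: 0.7
```

```bash
cat > seg.py <<'E'
from ms import *
# compare picture to rendered mould outline: bright low-saturation plaster mask -> fit pose by IoU-like edge score
def mask(s):
    h=cv2.cvtColor(s,cv2.COLOR_BGR2HSV);return h
def right_edge(s):
    # back edge: along jig y lines in jig coords at z=.032, find saturation jump scanning +x
    h=cv2.cvtColor(cv2.GaussianBlur(s,(0,0),.6),cv2.COLOR_BGR2HSV)[:,:,1].astype(np.float32)
    def scan(P0,P1,n=400):
        q=proj("scene",np.linspace(P0,P1,n)).astype(np.float32)
        v=cv2.remap(h,q[:,0].reshape(1,-1),q[:,1].reshape(1,-1),1)[0]
        return v
    out=[]
    for y in(-45,-30,-20,0,20,40,55,70):
        v=scan(jw(20,y,.032),jw(84,y,.032)); i=np.argmax(np.convolve(v,np.r_[np.ones(25),-np.ones(25)],"valid"))+25
        out.append((y,round(20+64*i/400,1),int(v[:i].mean()),int(v[i:].mean())))
    return out
def end_edge(s):
    h=cv2.cvtColor(cv2.GaussianBlur(s,(0,0),.6),cv2.COLOR_BGR2HSV)[:,:,1].astype(np.float32)
    out=[]
    for x in(35,45,55,65):
        q=proj("scene",np.linspace(jw(x,50,.032),jw(x,125,.032),400)).astype(np.float32)
        v=cv2.remap(h,q[:,0].reshape(1,-1),q[:,1].reshape(1,-1),1)[0]; i=np.argmax(np.convolve(v,np.r_[np.ones(25),-np.ones(25)],"valid"))+25
        out.append((x,round(50+75*i/400,1)))
    return out
if __name__=="__main__":
    js();s=ctrl.read_camera("scene");print(right_edge(s));print(end_edge(s))
E
python3 seg.py; python3 -c "
import cv2;from seg import *
s=cv2.imread('pics/scene0.png');print(right_edge(s),end_edge(s))"
```

```text
t 9.0 pos [0.5404 0.0411 0.0023] yaw [[-0.083, 0.997], [0.997, 0.083]] F [-1.88 -0.11 -0.05] open -0.1 q [-0.11  0.27  2.03  0.    0.85 -0.19]
jig xy [[-42.8  26.8]]
[(-45, np.float64(74.4), 25, 110), (-30, np.float64(73.9), 24, 103), (-20, np.float64(73.0), 17, 89), (0, np.float64(71.8), 16, 107), (20, np.float64(70.6), 17, 104), (40, np.float64(70.1), 16, 108), (55, np.float64(69.1), 27, 96), (70, np.float64(68.2), 38, 104)]
[(35, np.float64(77.0)), (45, np.float64(77.8)), (55, np.float64(78.5)), (65, np.float64(79.1))]
[(-45, np.float64(56.6), 40, 116), (-30, np.float64(54.6), 40, 115), (-20, np.float64(53.1), 38, 110), (0, np.float64(50.4), 25, 116), (20, np.float64(46.7), 18, 116), (40, np.float64(44.2), 23, 118), (55, np.float64(42.4), 36, 113), (70, np.float64(40.3), 39, 117)] [(35, np.float64(82.2)), (45, np.float64(116.2)), (55, np.float64(115.2)), (65, np.float64(115.8))]
```

Contact is felt and the edge scan works: the back edge is at x≈71 mm (home is 80). I'll keep pushing.

Request:
step_arm(
  motion=[
    {"offset": [0,0.002,0],"twist": 0},
    {"offset": [0,0.004,0],"twist": 0},
    {"offset": [0,0.005,0],"twist": 0},
    {"offset": [0,0.006,0],"twist": 0},
    {"offset": [0,0.007,0],"twist": 0},
    {"offset": [0,0.008,0],"twist": 0},
    {"offset": [0,0.009,0],"twist": 0},
    {"offset": [0,0.009,0],"twist": 0},
  ],
)

```text
time: 9.85
eef_pos: [0.5494, 0.0418, 0.0023]
tcp_rot: [0.677, 0.736, 0.0, 0.0]
contact_force: [-0.8, 0.1, 0.3]
opening: 0.001
finger_force: 0.4
```

```bash
python3 seg.py
```

```text
t 9.85 pos [0.5494 0.0418 0.0023] yaw [[-0.083, 0.997], [0.997, 0.083]] F [-0.76  0.06  0.27] open 0.1 q [-0.11  0.28  2.01 -0.    0.85 -0.19]
jig xy [[-33.8  26.8]]
[(-45, np.float64(80.0), 24, 85), (-30, np.float64(78.9), 19, 54), (-20, np.float64(77.1), 16, 35), (0, np.float64(79.5), 17, 93), (20, np.float64(79.2), 18, 92), (40, np.float64(78.6), 16, 78), (55, np.float64(76.5), 27, 47), (70, np.float64(77.6), 43, 87)]
[(35, np.float64(75.1)), (45, np.float64(75.3)), (55, np.float64(75.5)), (65, np.float64(75.9))]
```

Request:
step_arm(
  motion=[
    {"offset": [0,0.0005,0],"twist": 0},
    {"offset": [0,0.001,0],"twist": 0},
    {"offset": [0,0.0015,0],"twist": 0},
    {"offset": [0,0.002,0],"twist": 0},
    {"offset": [0,0.002,0],"twist": 0},
  ],
)

```text
time: 10.4
eef_pos: [0.5506, 0.042, 0.0022]
tcp_rot: [0.677, 0.736, -0.001, -0.001]
contact_force: [-3.3, 0.4, 2.9]
opening: -0.001
finger_force: 2.1
```

```bash
python3 seg.py
```

```text
t 10.4 pos [0.5506 0.042  0.0022] yaw [[-0.083, 0.997], [0.997, 0.083]] F [-3.33  0.36  2.86] open -0.1 q [-0.11  0.29  2.   -0.    0.86 -0.19]
jig xy [[-32.6  26.9]]
[(-45, np.float64(80.0), 24, 75), (-30, np.float64(78.7), 18, 47), (-20, np.float64(77.6), 16, 34), (0, np.float64(80.0), 17, 83), (20, np.float64(80.0), 18, 85), (40, np.float64(79.4), 16, 64), (55, np.float64(76.6), 27, 35), (70, np.float64(78.6), 44, 84)]
[(35, np.float64(75.1)), (45, np.float64(75.3)), (55, np.float64(75.1)), (65, np.float64(74.9))]
```

The mould's back edge bears on both dowels (x = 80.0 at y = -45, 0 and 20, 3.3 N). Next I go round to the far end to push +y.

Request:
step_arm(
  motion=[
    {"offset": [0,-0.012,0],"twist": 0},
    {"offset": [0,-0.012,-0.035],"twist": 0},
    {"offset": [-0.01,-0.005,-0.055],"twist": 0},
    {"offset": [-0.045,0.02,-0.055],"twist": 0},
    {"offset": [-0.08,0.045,-0.055],"twist": 0},
    {"offset": [-0.115,0.061,-0.055],"twist": 0},
    {"offset": [-0.118,0.061,-0.04],"twist": 0},
    {"offset": [-0.118,0.061,-0.02],"twist": 0},
    {"offset": [-0.118,0.061,-0.005],"twist": 0},
    {"offset": [-0.118,0.061,0],"twist": 0},
    {"offset": [-0.118,0.061,0],"twist": 0},
  ],
)

```text
time: 11.55
eef_pos: [0.6205, -0.0696, 0.0009]
tcp_rot: [0.677, 0.736, -0.001, -0.001]
contact_force: [0.1, -0.5, -0.0]
opening: 0.001
finger_force: 0.0
```

```bash
python3 seg.py
```

```text
t 11.55 pos [ 0.6205 -0.0696  0.0009] yaw [[-0.084, 0.996], [0.996, 0.084]] F [ 0.1  -0.47 -0.02] open 0.1 q [-0.27  0.42  1.82  0.    0.9  -0.36]
jig xy [[ 27.8 -90.2]]
[(-45, np.float64(79.5), 15, 97), (-30, np.float64(36.5), 14, 13), (-20, np.float64(60.2), 10, 17), (0, np.float64(80.0), 23, 85), (20, np.float64(80.0), 15, 84), (40, np.float64(79.0), 23, 68), (55, np.float64(76.3), 36, 39), (70, np.float64(78.4), 46, 85)]
[(35, np.float64(75.9)), (45, np.float64(76.1)), (55, np.float64(75.1)), (65, np.float64(74.8))]
```

Request:
step_arm(
  motion=[
    {"offset": [0.005,0,-0.001],"twist": 0},
    {"offset": [0.009,0,-0.001],"twist": 0},
    {"offset": [0.012,0,-0.001],"twist": 0},
    {"offset": [0.015,0,-0.001],"twist": 0},
    {"offset": [0.018,0,-0.001],"twist": 0},
    {"offset": [0.021,0,-0.001],"twist": 0},
    {"offset": [0.024,0,-0.001],"twist": 0},
    {"offset": [0.027,0,-0.001],"twist": 0},
    {"offset": [0.03,0,-0.001],"twist": 0},
    {"offset": [0.032,0,-0.001],"twist": 0},
    {"offset": [0.034,0,-0.001],"twist": 0},
  ],
)

```text
time: 12.7
eef_pos: [0.6189, -0.0365, 0.0033]
tcp_rot: [0.677, 0.736, -0.0, -0.0]
contact_force: [-0.8, -2.2, 1.1]
opening: 0.004
finger_force: 0.9
```

```bash
python3 seg.py
```

```text
t 12.7 pos [ 0.6189 -0.0365  0.0033] yaw [[-0.083, 0.997], [0.997, 0.083]] F [-0.76 -2.16  1.06] open 0.3 q [-0.22  0.41  1.83 -0.    0.9  -0.31]
jig xy [[ 28.9 -57. ]]
[(-45, np.float64(80.0), 34, 83), (-30, np.float64(58.4), 17, 44), (-20, np.float64(68.0), 17, 45), (0, np.float64(80.0), 19, 95), (20, np.float64(80.0), 19, 90), (40, np.float64(78.7), 18, 65), (55, np.float64(45.9), 15, 21), (70, np.float64(79.8), 20, 80)]
[(35, np.float64(120.3)), (45, np.float64(91.6)), (55, np.float64(93.1)), (65, np.float64(92.2))]
```

Request:
step_arm(
  motion=[
    {"offset": [0.002,0,0],"twist": 0},
    {"offset": [0.004,0,0],"twist": 0},
    {"offset": [0.005,0,0],"twist": 0},
    {"offset": [0.006,0,0],"twist": 0},
    {"offset": [0.007,0,0],"twist": 0},
    {"offset": [0.0075,0,0],"twist": 0},
    {"offset": [0.008,0,0],"twist": 0},
    {"offset": [0.008,0,0],"twist": 0},
  ],
)

```text
time: 13.55
eef_pos: [0.6181, -0.0286, 0.0032]
tcp_rot: [0.677, 0.736, -0.0, -0.0]
contact_force: [-0.4, -1.7, -0.8]
opening: -0.0
finger_force: 0.7
```

```bash
python3 seg.py
```

```text
t 13.55 pos [ 0.6181 -0.0286  0.0032] yaw [[-0.083, 0.997], [0.997, 0.083]] F [-0.37 -1.73 -0.82] open -0.0 q [-0.21  0.41  1.84  0.    0.9  -0.29]
jig xy [[ 28.9 -49.1]]
[(-45, np.float64(80.0), 39, 91), (-30, np.float64(38.9), 13, 43), (-20, np.float64(60.3), 18, 42), (0, np.float64(78.9), 16, 97), (20, np.float64(80.0), 16, 78), (40, np.float64(77.9), 19, 58), (55, np.float64(49.1), 13, 23), (70, np.float64(80.0), 16, 79)]
[(35, np.float64(103.6)), (45, np.float64(100.2)), (55, np.float64(101.0)), (65, np.float64(100.1))]
```

Request:
step_arm(
  motion=[
    {"offset": [0.0005,0,0],"twist": 0},
    {"offset": [0.001,0,0],"twist": 0},
    {"offset": [0.0015,0,0],"twist": 0},
    {"offset": [0.002,0,0],"twist": 0},
    {"offset": [0.002,0,0],"twist": 0},
  ],
)

```text
time: 14.1
eef_pos: [0.6181, -0.0276, 0.0033]
tcp_rot: [0.677, 0.736, -0.001, 0.001]
contact_force: [0.9, -5.4, -0.2]
opening: 0.002
finger_force: 2.4
```

```bash
python3 seg.py
```

```text
t 14.1 pos [ 0.6181 -0.0276  0.0033] yaw [[-0.084, 0.996], [0.996, 0.084]] F [ 0.85 -5.35 -0.23] open 0.2 q [-0.21  0.41  1.84 -0.    0.9  -0.29]
jig xy [[ 28.9 -48.1]]
[(-45, np.float64(80.0), 39, 94), (-30, np.float64(38.6), 11, 44), (-20, np.float64(58.4), 15, 42), (0, np.float64(78.6), 17, 97), (20, np.float64(80.0), 20, 77), (40, np.float64(77.4), 21, 60), (55, np.float64(49.8), 14, 24), (70, np.float64(80.0), 16, 80)]
[(35, np.float64(105.9)), (45, np.float64(102.5)), (55, np.float64(101.9)), (65, np.float64(101.2))]
```

It's at the stop with 5.4 N. I'll do a final seating press square on the cut-off corner at 45°.

Request:
step_arm(
  motion=[
    {"offset": [-0.012,0,0],"twist": 0},
    {"offset": [-0.012,-0.005,-0.035],"twist": 8},
    {"offset": [-0.01,-0.025,-0.055],"twist": 16},
    {"offset": [-0.005,-0.05,-0.055],"twist": 24},
    {"offset": [0.002,-0.056,-0.055],"twist": 32},
    {"offset": [0.002,-0.056,-0.055],"twist": 40},
    {"offset": [0.002,-0.056,-0.05],"twist": 45},
    {"offset": [0.002,-0.056,-0.03],"twist": 45},
    {"offset": [0.002,-0.056,-0.01],"twist": 45},
    {"offset": [0.002,-0.056,0],"twist": 45},
    {"offset": [0.002,-0.056,0],"twist": 45},
  ],
)

```text
time: 15.25
eef_pos: [0.5608, -0.029, 0.0016]
tcp_rot: [0.907, 0.421, -0.001, -0.001]
contact_force: [0.6, 0.7, 0.2]
opening: -0.001
finger_force: 0.0
```

```bash
python3 seg.py; python3 -c "
from h import *
go(jw(-5-6.5,-23.5-6.5,.003),j[2]+np.pi/4)"
```

```text
t 15.25 pos [ 0.5608 -0.029   0.0016] yaw [[0.646, 0.763], [0.763, -0.646]] F [0.62 0.73 0.17] open -0.1 q [-0.23  0.31  1.98  0.    0.86  0.47]
jig xy [[-28.3 -44.7]]
[(-45, np.float64(80.0), 54, 92), (-30, np.float64(78.6), 33, 46), (-20, np.float64(77.3), 30, 33), (0, np.float64(80.0), 22, 81), (20, np.float64(80.0), 22, 82), (40, np.float64(77.9), 29, 58), (55, np.float64(74.7), 23, 40), (70, np.float64(80.0), 25, 82)]
[(35, np.float64(120.3)), (45, np.float64(101.6)), (55, np.float64(101.0)), (65, np.float64(100.8))]
offset mm [21.9  0.6 -0.2] twist -0.0
```

Request:
step_arm(
  motion=[
    {"offset": [0.006,0,-0.001],"twist": 0},
    {"offset": [0.012,0,-0.001],"twist": 0},
    {"offset": [0.016,0,-0.001],"twist": 0},
    {"offset": [0.018,0,-0.001],"twist": 0},
    {"offset": [0.02,0,-0.001],"twist": 0},
    {"offset": [0.021,0,-0.001],"twist": 0},
    {"offset": [0.022,0,-0.001],"twist": 0},
    {"offset": [0.023,0,-0.001],"twist": 0},
    {"offset": [0.0235,0,-0.001],"twist": 0},
    {"offset": [0.0235,0,-0.001],"twist": 0},
  ],
)

```text
time: 16.3
eef_pos: [0.5755, -0.0135, 0.0044]
tcp_rot: [0.907, 0.422, -0.003, 0.0]
contact_force: [-5.4, -7.7, 5.5]
opening: 0.001
finger_force: 4.8
```

```bash
python3 seg.py
```

```text
t 16.3 pos [ 0.5755 -0.0135  0.0044] yaw [[0.645, 0.764], [0.764, -0.645]] F [-5.4  -7.7   5.46] open 0.1 q [-0.2   0.33  1.94 -0.01  0.88  0.51]
jig xy [[-12.3 -30.5]]
[(-45, np.float64(80.0), 54, 92), (-30, np.float64(78.7), 30, 47), (-20, np.float64(24.0), 23, 35), (0, np.float64(80.0), 27, 84), (20, np.float64(80.0), 24, 82), (40, np.float64(77.9), 29, 58), (55, np.float64(75.5), 24, 39), (70, np.float64(80.0), 25, 82)]
[(35, np.float64(120.3)), (45, np.float64(101.2)), (55, np.float64(101.4)), (65, np.float64(101.8))]
```

The mould is firmly home (9.4 N, edges unchanged). Now I'll fetch the stick.

Request:
step_arm(
  motion=[
    {"offset": [-0.015,0,0],"twist": 0},
    {"offset": [-0.02,0,-0.04],"twist": 0},
    {"offset": [-0.03,0.005,-0.08],"twist": 6},
    {"offset": [-0.065,0.025,-0.1],"twist": 13},
    {"offset": [-0.105,0.045,-0.1],"twist": 20},
    {"offset": [-0.145,0.07,-0.1],"twist": 27},
    {"offset": [-0.185,0.095,-0.1],"twist": 34},
    {"offset": [-0.225,0.12,-0.1],"twist": 41},
    {"offset": [-0.265,0.145,-0.1],"twist": 46.8},
    {"offset": [-0.3,0.165,-0.1],"twist": 46.8},
    {"offset": [-0.32,0.178,-0.1],"twist": 46.8},
    {"offset": [-0.32,0.178,-0.1],"twist": 46.8},
  ],
  gripper=0.06,
)

```text
time: 17.55
eef_pos: [0.5055, -0.374, 0.1042]
tcp_rot: [1.0, 0.024, 0.001, 0.0]
contact_force: [0.4, 0.1, 0.4]
opening: 0.699
finger_force: 0.0
```

```bash
python3 -c "
from h import *
js(); go(np.r_[pose(p,[-.0275,0])[0],.004],p[2])
t=ctrl.read_camera('top');s=ctrl.read_camera('scene')
cv2.imwrite('pics/f.png',np.hstack([cv2.resize(t[95:215,160:380],None,fx=2,fy=2,interpolation=2)[:240,:],cv2.resize(s[240:360,140:310],None,fx=2,fy=2,interpolation=2)]))"; python3 seg.py
```

```text
t 17.55 pos [ 0.5055 -0.374   0.1042] yaw [[0.999, 0.047], [0.047, -0.999]] F [0.4  0.1  0.37] open 59.7 q [-0.8   0.29  1.78  0.    1.08  0.72]
jig xy [[-112.2 -384. ]]
offset mm [ -0.4  -0.2 100.2] twist -0.3
t 17.65 pos [ 0.506  -0.3705  0.1038] yaw [[0.999, 0.05], [0.05, -0.999]] F [ 0.2   1.3  -0.15] open 60.0 q [-0.79  0.29  1.78  0.    1.08  0.73]
jig xy [[-111.4 -380.5]]
[(-45, np.float64(80.0), 53, 95), (-30, np.float64(24.0), 21, 41), (-20, np.float64(24.0), 22, 40), (0, np.float64(80.0), 28, 85), (20, np.float64(80.0), 23, 81), (40, np.float64(78.7), 28, 55), (55, np.float64(76.5), 21, 32), (70, np.float64(80.0), 22, 77)]
[(35, np.float64(120.3)), (45, np.float64(101.4)), (55, np.float64(101.4)), (65, np.float64(101.6))]
```

View pics/f.png

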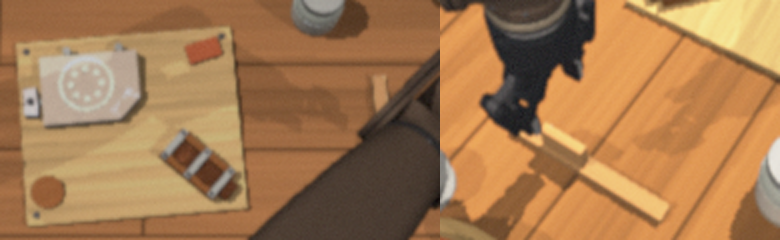

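The mould is home at top left. The gripper hangs over the stick's fin (about (560,150) in the right panel). I'll descend and grip.

Request:
step_arm(
  motion=[
    {"offset": [-0.001,0.0035,0.03],"twist": 0},
    {"offset": [-0.001,0.0035,0.06],"twist": 0},
    {"offset": [-0.001,0.0035,0.08],"twist": 0},
    {"offset": [-0.001,0.0035,0.09],"twist": 0},
    {"offset": [-0.001,0.0035,0.097],"twist": 0},
    {"offset": [-0.001,0.0035,0.099],"twist": 0},
    {"offset": [-0.001,0.0035,0.099],"twist": 0},
  ],
)

```text
time: 18.4
eef_pos: [0.5063, -0.3743, 0.0061]
tcp_rot: [1.0, 0.026, 0.0, 0.0]
contact_force: [0.3, -0.2, 0.9]
opening: 0.704
finger_force: 0.0
```

```bash
python3 -c "
from h import *
js(); go(np.r_[pose(p,[-.0275,0])[0],.004],p[2])"
```

```text
t 18.4 pos [ 0.5063 -0.3743  0.0061] yaw [[0.999, 0.052], [0.052, -0.999]] F [ 0.27 -0.17  0.89] open 60.1 q [-0.8   0.42  1.81  0.    0.91  0.72]
jig xy [[-111.4 -384.3]]
offset mm [-1.1 -0.4  2.1] twist -0.0
```

Request:
step_arm(
  motion=[
    {"offset": [0,0,0],"twist": 0},
    {"offset": [0,0,0],"twist": 0},
    {"offset": [0,0,0],"twist": 0},
    {"offset": [0,0,0],"twist": 0},
    {"offset": [0,0,0],"twist": 0},
    {"offset": [0,0,0],"twist": 0},
    {"offset": [0,0,0],"twist": 0},
  ],
  gripper=0,
  grip_force=40,
)

```text
time: 19.1
eef_pos: [0.5057, -0.3743, 0.0055]
tcp_rot: [1.0, 0.026, -0.0, 0.0]
contact_force: [0.4, 0.2, 1.1]
opening: 0.127
finger_force: 44.0
```

```bash
python3 -c "
from h import *
js(); go(np.r_[pose(p,[-.0275,0])[0],.004],p[2])"
```

```text
t 19.1 pos [ 0.5057 -0.3743  0.0055] yaw [[0.999, 0.052], [0.052, -0.999]] F [0.41 0.22 1.12] open 10.8 q [-0.8   0.42  1.81 -0.    0.91  0.72]
jig xy [[-112.  -384.3]]
offset mm [-0.5 -0.4  1.5] twist -0.1
```

Gripped: opening 10.8 mm, 44 N. I'll lift, turn to the channel's direction, and stand behind its entry.

Request:
step_arm(
  motion=[
    {"offset": [0,0,-0.015],"twist": 0},
    {"offset": [0,0,-0.04],"twist": 0},
    {"offset": [-0.01,-0.005,-0.065],"twist": 0},
    {"offset": [-0.03,-0.02,-0.065],"twist": -7},
    {"offset": [-0.055,-0.04,-0.065],"twist": -14},
    {"offset": [-0.08,-0.06,-0.065],"twist": -21},
    {"offset": [-0.105,-0.08,-0.065],"twist": -28},
    {"offset": [-0.125,-0.098,-0.065],"twist": -35},
    {"offset": [-0.138,-0.11,-0.065],"twist": -42},
    {"offset": [-0.14,-0.112,-0.065],"twist": -46.8},
    {"offset": [-0.14,-0.112,-0.065],"twist": -46.8},
    {"offset": [-0.14,-0.112,-0.065],"twist": -46.8},
  ],
)

```text
time: 20.3
eef_pos: [0.3606, -0.2702, 0.0712]
tcp_rot: [0.908, 0.42, 0.0, 0.001]
contact_force: [-0.4, 0.7, 0.8]
opening: 0.128
finger_force: 43.8
```

```bash
cat >> h.py <<'E'
def gw(a,z,v=13.5,u0=-147.5): # guide x (mm) of TCP -> world
    u=u0+a; return jw((u+v)/2**.5,(u-v)/2**.5,z)
def gs():
    s=st();l=loc(j,s["eef_pos"][None])[0]*1e3;print("guide x",((l.sum())/2**.5+147.5).round(1),"lat",((l[0]-l[1])/2**.5-13.5).round(1));return s
E
python3 -c "
from h import *
gs(); go(gw(-218,.021),j[2]+np.pi/4)
s=ctrl.read_camera('scene');t=ctrl.read_camera('top')
cv2.imwrite('pics/g.png',cv2.resize(s[170:310,140:310],None,fx=4,fy=4,interpolation=2))"
```

```text
t 20.3 pos [ 0.3606 -0.2702  0.0712] yaw [[0.647, 0.762], [0.762, -0.647]] F [-0.4   0.68  0.77] open 10.9 q [-0.87 -0.05  2.22  0.    0.97 -0.17]
guide x -217.6 lat 0.9
offset mm [-0.4 -1.  50.2] twist -0.1
```

Request:
step_arm(
  motion=[
    {"offset": [0,-0.001,0.02],"twist": 0},
    {"offset": [0,-0.001,0.038],"twist": 0},
    {"offset": [0,-0.001,0.046],"twist": 0},
    {"offset": [0,-0.001,0.05],"twist": 0},
    {"offset": [0,-0.001,0.05],"twist": 0},
  ],
)

```text
time: 20.9
eef_pos: [0.3594, -0.269, 0.0201]
tcp_rot: [0.907, 0.421, -0.0, -0.0]
contact_force: [0.6, -0.2, -0.3]
opening: 0.128
finger_force: 43.8
```

```bash
python3 -c "
from h import *
q=gs(); go(gw(-218,.021),j[2]+np.pi/4)
s=ctrl.read_camera('scene')
T=tool(q)
for dx,dy,dz in((.127,-.01,-.0065+.012),(.127,.01,-.0065+.012)):
  print('tip corner pred',(proj('scene',q['eef_pos']+T[:,0]*dx+T[:,1]*dy+[0,0,dz])-[200,190])*6)
for a,v in((-50,13.5-25.5),(-50,13.5+25.5),(50,-12),(50,39)):print('wall',(proj('scene',gw(a,.034,v))-[200,190])*6)
cv2.imwrite('pics/g2.png',cv2.resize(s[190:280,200:320],None,fx=6,fy=6,interpolation=2))"
```

```text
t 20.9 pos [ 0.3594 -0.269   0.0201] yaw [[0.646, 0.763], [0.763, -0.646]] F [ 0.58 -0.24 -0.34] open 11.0 q [-0.87  0.04  2.24 -0.    0.86 -0.17]
guide x -217.5 lat -0.7
offset mm [-0.5  0.7 -0.9] twist -0.0
tip corner pred [[186.47124039 254.92390281]]
tip corner pred [[197.52631729 292.94395348]]
wall [[270.2750685  195.57472665]]
wall [[301.59741613 291.37317605]]
wall [[493.03379527 147.07406296]]
wall [[531.11056364 239.40023243]]
```

View pics/g2.png

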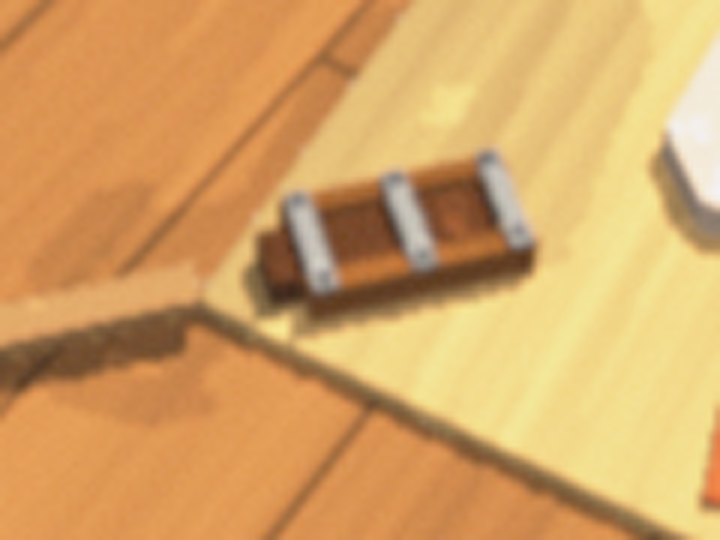

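The stick tip sits at about (197,281) and the block tail mid at about (266,255). Extending the stick's axis passes about 2 mm to the near side, so I'll shift by -2 mm and feed slowly.

Request:
step_arm(
  motion=[
    {"offset": [0.006,-0.002,0],"twist": 0},
    {"offset": [0.014,-0.002,0],"twist": 0},
    {"offset": [0.02,-0.002,0],"twist": 0},
    {"offset": [0.024,-0.002,0],"twist": 0},
    {"offset": [0.028,-0.002,0],"twist": 0},
    {"offset": [0.032,-0.002,0],"twist": 0},
    {"offset": [0.036,-0.002,0],"twist": 0},
    {"offset": [0.04,-0.002,0],"twist": 0},
    {"offset": [0.044,-0.002,0],"twist": 0},
    {"offset": [0.048,-0.002,0],"twist": 0},
    {"offset": [0.052,-0.002,0],"twist": 0},
  ],
)

```text
time: 22.05
eef_pos: [0.3916, -0.2278, 0.0203]
tcp_rot: [0.907, 0.421, 0.0, 0.0]
contact_force: [-0.3, -0.6, 0.3]
opening: 0.132
finger_force: 43.8
```

```bash
cat > blk.py <<'E'
from h import *
# dark-block profile along guide axis at block-top height: print mean saturation/value every 4 mm
def prof(s,a0=-70,a1=130,z=.030,lat=13.5):
    A=np.arange(a0,a1,4.);h=cv2.cvtColor(s,cv2.COLOR_BGR2HSV)[:,:,2].astype(np.float32);o=0
    for d in(-6,0,6):
        q=proj("scene",np.array([gw(a,z,lat+d) for a in A])).astype(np.float32);o=o+cv2.remap(h,q[:,:1].copy(),q[:,1:].copy(),1)[:,0]/3
    print(" ".join(f"{int(a)}:{int(b)}" for a,b in zip(A,o)))
if __name__=="__main__":
    gs();prof(ctrl.read_camera("scene"))
E
python3 blk.py
```

```text
t 22.05 pos [ 0.3916 -0.2278  0.0203] yaw [[0.646, 0.763], [0.763, -0.646]] F [-0.31 -0.58  0.35] open 11.3 q [-0.75  0.05  2.23  0.    0.86 -0.05]
guide x -165.2 lat -2.7
-70:226 -66:228 -62:228 -58:226 -54:221 -50:164 -46:142 -42:190 -38:198 -34:160 -30:124 -26:121 -22:121 -18:121 -14:122 -10:120 -6:98 -2:128 2:196 6:200 10:157 14:125 18:124 22:124 26:124 30:124 34:119 38:95 42:150 46:206 50:200 54:150 58:126 62:136 66:197 70:234 74:236 78:236 82:236 86:236 90:236 94:236 98:236 102:236 106:237 110:227 114:178 118:141 122:116 126:175
```

The block moves: its nose is at about 64 mm on my guide scale, with the mould face near 124 mm. I'll continue.

Request:
step_arm(
  motion=[
    {"offset": [0.004,0,0],"twist": 0},
    {"offset": [0.008,0,0],"twist": 0},
    {"offset": [0.012,0,0],"twist": 0},
    {"offset": [0.016,0,0],"twist": 0},
    {"offset": [0.02,0,0],"twist": 0},
    {"offset": [0.024,0,0],"twist": 0},
    {"offset": [0.028,0,0],"twist": 0},
    {"offset": [0.032,0,0],"twist": 0},
    {"offset": [0.036,0,0],"twist": 0},
    {"offset": [0.04,0,0],"twist": 0},
    {"offset": [0.043,0,0],"twist": 0},
    {"offset": [0.046,0,0],"twist": 0},
  ],
)

```text
time: 23.3
eef_pos: [0.4213, -0.1927, 0.0203]
tcp_rot: [0.907, 0.421, -0.0, 0.0]
contact_force: [-0.2, -0.1, -0.6]
opening: 0.132
finger_force: 43.8
```

```bash
python3 blk.py;python3 seg.py
```

```text
t 23.3 pos [ 0.4213 -0.1927  0.0203] yaw [[0.646, 0.764], [0.764, -0.646]] F [-0.25 -0.09 -0.55] open 11.3 q [-0.65  0.07  2.21 -0.    0.86  0.05]
guide x -119.2 lat -2.8
-70:229 -66:231 -62:233 -58:232 -54:225 -50:168 -46:144 -42:192 -38:206 -34:216 -30:224 -26:224 -22:223 -18:226 -14:224 -10:205 -6:142 -2:151 2:197 6:199 10:156 14:124 18:123 22:125 26:123 30:124 34:119 38:94 42:149 46:203 50:196 54:149 58:126 62:126 66:126 70:125 74:127 78:127 82:128 86:133 90:141 94:150 98:142 102:129 106:131 110:152 114:160 118:144 122:116 126:160
t 23.35 pos [ 0.4215 -0.1925  0.0203] yaw [[0.646, 0.764], [0.764, -0.646]] F [ 0.77  0.28 -0.07] open 11.4 q [-0.65  0.07  2.21  0.    0.86  0.05]
jig xy [[-180.8 -196. ]]
[(-45, np.float64(80.0), 54, 92), (-30, np.float64(78.7), 23, 46), (-20, np.float64(77.3), 23, 33), (0, np.float64(80.0), 14, 82), (20, np.float64(80.0), 12, 82), (40, np.float64(78.7), 17, 56), (55, np.float64(77.1), 11, 33), (70, np.float64(80.0), 13, 76)]
[(35, np.float64(120.3)), (45, np.float64(101.6)), (55, np.float64(101.4)), (65, np.float64(101.4))]
```

Request:
step_arm(
  motion=[
    {"offset": [0.002,0,0],"twist": 0},
    {"offset": [0.004,0,0],"twist": 0},
    {"offset": [0.006,0,0],"twist": 0},
    {"offset": [0.007,0,0],"twist": 0},
    {"offset": [0.008,0,0],"twist": 0},
    {"offset": [0.009,0,0],"twist": 0},
    {"offset": [0.01,0,0],"twist": 0},
    {"offset": [0.011,0,0],"twist": 0},
    {"offset": [0.011,0,0],"twist": 0},
  ],
)

```text
time: 24.3
eef_pos: [0.4283, -0.1844, 0.0203]
tcp_rot: [0.907, 0.421, 0.0, -0.0]
contact_force: [0.0, -0.7, 0.3]
opening: 0.13
finger_force: 43.8
```

```bash
python3 blk.py
```

```text
t 24.3 pos [ 0.4283 -0.1844  0.0203] yaw [[0.646, 0.764], [0.764, -0.646]] F [ 0.01 -0.66  0.27] open 11.1 q [-0.62  0.08  2.2   0.    0.86  0.08]
guide x -108.4 lat -2.7
-70:229 -66:231 -62:230 -58:228 -54:224 -50:174 -46:150 -42:193 -38:206 -34:215 -30:225 -26:224 -22:223 -18:226 -14:224 -10:206 -6:142 -2:151 2:197 6:208 10:217 14:223 18:177 22:124 26:123 30:124 34:118 38:94 42:148 46:202 50:196 54:148 58:125 62:125 66:125 70:127 74:125 78:126 82:126 86:126 90:126 94:128 98:137 102:145 106:148 110:138 114:129 118:131 122:122 126:165
```

Request:
step_arm(
  motion=[
    {"offset": [0.0005,0,0],"twist": 0},
    {"offset": [0.001,0,0],"twist": 0},
    {"offset": [0.0015,0,0],"twist": 0},
    {"offset": [0.002,0,0],"twist": 0},
    {"offset": [0.0025,0,0],"twist": 0},
    {"offset": [0.0025,0,0],"twist": 0},
  ],
)

```text
time: 24.95
eef_pos: [0.4299, -0.1825, 0.0203]
tcp_rot: [0.907, 0.421, 0.0, -0.0]
contact_force: [0.1, 0.3, -0.8]
opening: 0.129
finger_force: 43.8
```

Request:
step_arm(
  motion=[
    {"offset": [0.0005,0,0],"twist": 0},
    {"offset": [0.001,0,0],"twist": 0},
    {"offset": [0.001,0,0],"twist": 0},
  ],
)

```text
time: 25.25
eef_pos: [0.4303, -0.1821, 0.0204]
tcp_rot: [0.907, 0.421, -0.0, 0.0]
contact_force: [-2.7, -2.4, 0.5]
opening: 0.129
finger_force: 43.9
```

Request:
step_arm(
  motion=[
    {"offset": [0.0005,0,0],"twist": 0},
    {"offset": [0.001,0,0],"twist": 0},
    {"offset": [0.001,0,0],"twist": 0},
    {"offset": [0.001,0,0],"twist": 0},
  ],
)

```text
time: 25.65
eef_pos: [0.4305, -0.1822, 0.0206]
tcp_rot: [0.907, 0.421, -0.001, 0.001]
contact_force: [-4.0, -5.6, 1.7]
opening: 0.128
finger_force: 44.1
```

```bash
python3 blk.py; python3 seg.py
```

```text
t 25.65 pos [ 0.4305 -0.1822  0.0206] yaw [[0.645, 0.764], [0.764, -0.645]] F [-4.03 -5.55  1.74] open 11.0 q [-0.62  0.08  2.2  -0.    0.86  0.09]
guide x -105.3 lat -2.5
-70:230 -66:231 -62:231 -58:229 -54:226 -50:178 -46:152 -42:193 -38:207 -34:215 -30:225 -26:224 -22:224 -18:226 -14:225 -10:206 -6:143 -2:153 2:197 6:208 10:217 14:224 18:220 22:154 26:121 30:125 34:119 38:93 42:148 46:202 50:196 54:149 58:126 62:125 66:125 70:126 74:126 78:126 82:127 86:126 90:125 94:127 98:132 102:144 106:151 110:152 114:140 118:130 122:127 126:168
t 25.7 pos [ 0.4305 -0.1822  0.0206] yaw [[0.645, 0.764], [0.764, -0.645]] F [-4.8  -4.75  1.29] open 10.9 q [-0.62  0.08  2.2  -0.    0.86  0.09]
jig xy [[-171.  -186.5]]
[(-45, np.float64(80.0), 54, 92), (-30, np.float64(78.6), 24, 47), (-20, np.float64(77.3), 23, 34), (0, np.float64(80.0), 15, 83), (20, np.float64(80.0), 14, 81), (40, np.float64(78.6), 17, 53), (55, np.float64(77.1), 11, 32), (70, np.float64(80.0), 13, 77)]
[(35, np.float64(120.3)), (45, np.float64(101.9)), (55, np.float64(101.8)), (65, np.float64(102.1))]
```

About 7 N of square, gentle pressure, and the mould is still home. I'll withdraw the stick straight back.

Request:
step_arm(
  motion=[
    {"offset": [-0.002,0,0],"twist": 0},
    {"offset": [-0.005,0,0],"twist": 0},
    {"offset": [-0.012,0,0],"twist": 0},
    {"offset": [-0.022,0,0],"twist": 0},
    {"offset": [-0.034,0,0],"twist": 0},
    {"offset": [-0.046,0,0],"twist": 0},
    {"offset": [-0.058,0,0],"twist": 0},
    {"offset": [-0.07,0,0],"twist": 0},
    {"offset": [-0.082,0,0],"twist": 0},
    {"offset": [-0.094,0,0],"twist": 0},
    {"offset": [-0.106,0,0],"twist": 0},
    {"offset": [-0.114,0,0],"twist": 0},
  ],
)

```text
time: 26.95
eef_pos: [0.3568, -0.269, 0.0204]
tcp_rot: [0.907, 0.421, -0.0, 0.0]
contact_force: [-0.3, -0.1, -0.8]
opening: 0.13
finger_force: 43.8
```

```bash
python3 blk.py;python3 seg.py; python3 -c "
from h import *
go(np.r_[pose(p,[-.0275,0])[0],.07],p[2])"
```

```text
t 26.95 pos [ 0.3568 -0.269   0.0204] yaw [[0.646, 0.763], [0.763, -0.646]] F [-0.31 -0.07 -0.79] open 11.1 q [-0.87  0.04  2.25 -0.    0.85 -0.17]
guide x -219.1 lat -2.7
-70:230 -66:232 -62:220 -58:159 -54:132 -50:135 -46:161 -42:192 -38:201 -34:176 -30:158 -26:161 -22:161 -18:147 -14:126 -10:123 -6:136 -2:163 2:195 6:196 10:160 14:119 18:89 22:90 26:116 30:121 34:116 38:90 42:144 46:196 50:189 54:143 58:122 62:122 66:126 70:131 74:135 78:137 82:137 86:137 90:136 94:137 98:142 102:150 106:155 110:155 114:143 118:137 122:136 126:179
t 27.0 pos [ 0.3566 -0.2696  0.0204] yaw [[0.647, 0.763], [0.763, -0.647]] F [ 0.47 -0.81 -0.21] open 10.9 q [-0.87  0.04  2.25 -0.    0.85 -0.17]
jig xy [[-251.9 -267.4]]
[(-45, np.float64(80.0), 54, 92), (-30, np.float64(78.6), 26, 47), (-20, np.float64(77.3), 25, 35), (0, np.float64(80.0), 16, 85), (20, np.float64(80.0), 14, 84), (40, np.float64(78.4), 19, 56), (55, np.float64(75.2), 13, 33), (70, np.float64(80.0), 15, 79)]
[(35, np.float64(120.3)), (45, np.float64(101.9)), (55, np.float64(101.4)), (65, np.float64(101.4))]
offset mm [ 15.8 181.  -49.6] twist 46.6
```

Request:
step_arm(
  motion=[
    {"offset": [-0.005,0,-0.025],"twist": 0},
    {"offset": [-0.005,0.005,-0.05],"twist": 0},
    {"offset": [-0.003,0.025,-0.05],"twist": 6},
    {"offset": [0,0.05,-0.05],"twist": 13},
    {"offset": [0.003,0.075,-0.05],"twist": 20},
    {"offset": [0.006,0.1,-0.05],"twist": 27},
    {"offset": [0.009,0.125,-0.05],"twist": 34},
    {"offset": [0.012,0.15,-0.05],"twist": 41},
    {"offset": [0.015,0.172,-0.05],"twist": 46.6},
    {"offset": [0.016,0.181,-0.05],"twist": 46.6},
    {"offset": [0.016,0.181,-0.05],"twist": 46.6},
    {"offset": [0.016,0.181,-0.05],"twist": 46.6},
  ],
)

```text
time: 28.25
eef_pos: [0.5053, -0.3719, 0.0698]
tcp_rot: [1.0, 0.029, -0.001, -0.001]
contact_force: [-0.3, 0.6, -0.0]
opening: 0.125
finger_force: 43.8
```

```bash
python3 -c "
from h import *
st();go(np.r_[pose(p,[-.0275,0])[0],.006],p[2])"
```

```text
t 28.25 pos [ 0.5053 -0.3719  0.0698] yaw [[0.998, 0.057], [0.057, -0.998]] F [-0.26  0.64 -0.02] open 10.7 q [-0.8   0.33  1.79 -0.    1.02  0.72]
offset mm [-0.1  2.1 63.8] twist 0.2
```

Request:
step_arm(
  motion=[
    {"offset": [0,0,0.02],"twist": 0},
    {"offset": [0,0,0.04],"twist": 0},
    {"offset": [0,0,0.052],"twist": 0},
    {"offset": [0,0,0.058],"twist": 0},
    {"offset": [0,0,0.061],"twist": 0},
    {"offset": [0,0,0.063],"twist": 0},
    {"offset": [0,0,0.0635],"twist": 0},
    {"offset": [0,0,0.0635],"twist": 0},
  ],
)

```text
time: 29.05
eef_pos: [0.5064, -0.3731, 0.0075]
tcp_rot: [1.0, 0.028, 0.0, 0.0]
contact_force: [0.3, 0.2, -0.3]
opening: 0.127
finger_force: 43.8
```

```bash
python3 -c "
from h import *
st()"
```

```text
t 29.05 pos [ 0.5064 -0.3731  0.0075] yaw [[0.998, 0.055], [0.055, -0.998]] F [ 0.34  0.24 -0.25] open 10.8 q [-0.8   0.42  1.81 -0.    0.91  0.72]
```

Another 1.5 mm down, then release and rise.

Request:
step_arm(
  motion=[
    {"offset": [0,0,0.0008],"twist": 0},
    {"offset": [0,0,0.0015],"twist": 0},
    {"offset": [0,0,0.0018],"twist": 0},
    {"offset": [0,0,0.0018],"twist": 0},
  ],
)

```text
time: 29.45
eef_pos: [0.5062, -0.373, 0.0054]
tcp_rot: [1.0, 0.028, 0.0, 0.0]
contact_force: [-0.1, 1.3, 1.3]
opening: 0.127
finger_force: 44.2
```

Request:
step_arm(
  motion=[
    {"offset": [0,0,0],"twist": 0},
    {"offset": [0,0,0],"twist": 0},
    {"offset": [0,0,0],"twist": 0},
    {"offset": [0,0,0],"twist": 0},
    {"offset": [0,0,0],"twist": 0},
    {"offset": [0,0,-0.005],"twist": 0},
    {"offset": [0,0,-0.02],"twist": 0},
    {"offset": [0,0,-0.05],"twist": 0},
    {"offset": [0,0,-0.09],"twist": 0},
    {"offset": [0,0,-0.13],"twist": 0},
    {"offset": [0,0,-0.15],"twist": 0},
  ],
  gripper=0.06,
)

```text
time: 30.55
eef_pos: [0.5078, -0.3744, 0.1616]
tcp_rot: [1.0, 0.028, 0.003, 0.003]
contact_force: [-0.3, 0.0, 1.2]
opening: 0.705
finger_force: 0.0
```

Request:
step_arm(
  motion=[
    {"offset": [-0.03,0,-0.03],"twist": 0},
    {"offset": [-0.06,0,-0.05],"twist": 0},
    {"offset": [-0.06,0,-0.05],"twist": 0},
    {"offset": [-0.06,0,-0.05],"twist": 0},
  ],
)

```text
time: 30.95
eef_pos: [0.4463, -0.3765, 0.2069]
tcp_rot: [1.0, 0.027, 0.001, 0.001]
contact_force: [0.5, -0.4, -0.2]
opening: 0.701
finger_force: 0.0
```

```bash
python3 blk.py;python3 seg.py; python3 -c "
from h import *
s=ctrl.read_camera('scene');cv2.imwrite('pics/z.png',cv2.resize(s[150:384,100:400],None,fx=2.5,fy=2.5,interpolation=2))"
```

```text
t 30.95 pos [ 0.4463 -0.3765  0.2069] yaw [[0.999, 0.054], [0.054, -0.999]] F [ 0.53 -0.44 -0.17] open 59.8 q [-0.87  0.09  1.81  0.    1.24  0.64]
guide x -243.5 lat 135.0
-70:243 -66:244 -62:238 -58:195 -54:168 -50:164 -46:183 -42:217 -38:221 -34:198 -30:168 -26:165 -22:165 -18:163 -14:149 -10:149 -6:161 -2:188 2:219 6:220 10:181 14:125 18:94 22:105 26:134 30:138 34:133 38:107 42:167 46:222 50:214 54:158 58:137 62:138 66:139 70:136 74:128 78:125 82:124 86:125 90:125 94:126 98:128 102:135 106:138 110:139 114:129 118:125 122:123 126:162
t 31.0 pos [ 0.4463 -0.376   0.2055] yaw [[0.998, 0.055], [0.055, -0.998]] F [ 0.4  -0.26 -0.45] open 60.1 q [-0.87  0.09  1.81  0.    1.24  0.64]
jig xy [[-171.4 -381. ]]
[(-45, np.float64(80.0), 53, 95), (-30, np.float64(41.3), 21, 43), (-20, np.float64(36.3), 21, 41), (0, np.float64(80.0), 30, 90), (20, np.float64(80.0), 27, 89), (40, np.float64(77.6), 32, 58), (55, np.float64(24.3), 22, 28), (70, np.float64(80.0), 20, 77)]
[(35, np.float64(120.3)), (45, np.float64(101.6)), (55, np.float64(101.6)), (65, np.float64(101.4))]
```

View pics/z.png

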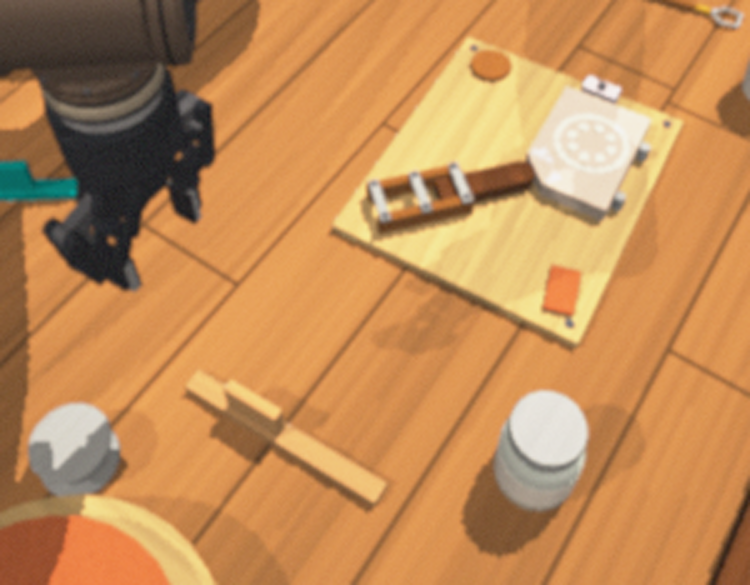

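The picture shows the mould against the stop (600,88) and both dowels, at (642,152) and (618,200). The block's nose is on the cut-off corner at (532,172). The stick stands upright at (285,435), well off the jig, and the things in view look undisturbed. Handing in.

```bash
python3 -c "
from plant import ctrl
print(ctrl.sign_off())"
```

```text
the job is handed in; nothing more can be done
None
```

The job is handed in at about 31 s: the mould is home on both dowels and the stop, the guide block was pressed onto its cut-off corner at about 7 N using only the stick, and the push stick is standing on the bench clear of the jig.

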